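# Press the spring feeder's lever to let two springs out

### The arm

A 6-joint arm with a two-finger parallel gripper is mounted at the origin on a cart in front of the work surface, level with it; the furniture and walls round the work are solid. World frame = base frame: x ahead of the robot, y to its left, z up, the work surface at z = 0. Lengths are in m, angles in rad, forces in N, time in s.
With the tool pointing down it reaches from about 0.375 to 0.9 m from the base axis. Payload 3.1 kg.
Tool frame: the origin (TCP) lies between the finger pads; the fingertips stand 22 mm ahead of it and the grasp point (between the pads) lies 3 mm ahead of it; z points along the fingers, y is the line along which they close (so a half turn about z gives the same grasp; the last joint's range is limited). The gripper opens to 87 mm and grips with 3 to 60 N. Pads are 19 mm wide; open, the fingers measure 117 mm over their backs; the gripper's body (75 mm by 190 mm) begins 51 mm behind the grasp point.
Start: joints at [-1.488, 0.527, 1.433, -0, 1.181, -0.178], TCP at [0.161, -0.604, 0.245] pointing down, gripper open.
Joint ranges: [-3.08, 3.08], [-0.75, 2.2], [0.22, 2.44], [-1.43, 4.57], [0, 2.65], [-2.85, 2.85]. Speed limits (rad/s): [2.79, 2.79, 3.14, 3.14, 3.14, 3.14].

### API

Orientations are given as a unit quaternion [x, y, z, w].
In Python, from rig import robot gives the robot as it stands.
- The arm moves only by the tool move_arm, never from a script. Its argument "series" is text: rows parted by semicolons, each of 6 numbers parted by spaces: the shift along the tool's x, y, z in mm, then the turn, a rotation vector about the tool's x, y, z in degrees. In form: dx dy dz ax ay az; .... A call has 1 to 8 rows; each row is the pose to reach, as a shift and turn from the pose commanded when the call began, along the tool's axes at that moment; what a row does not reach only later rows make up. A row lasts 1/12 s, in which the tool goes at most 41.7 mm and 7.16 degrees, less where a joint would pass 70% of its speed; a pose out of reach is approached as far as the arm can. A call with a gripper value outside its range is refused whole. "jaw" is the opening, from 0 (shut) to 1 (fully open), set as the call begins (left out, the last holds). The fingers move at their own pace and stop on an object; "newtons" is the grip in N (left out, the last holds). Time passes only in rows, so rows that repeat a pose let the fingers close. It gives the time, the measured TCP pose, the force, the opening and the grip force at its end, in the units of the state.
- robot.get_obs(): the state, without advancing time (a new reading comes with each control period).
- robot.camera(name): name is "scene" or "top" or "wrist"; returns a dict with "img" (480x640x3 uint8, red, green, blue), "mtx" (3x3 intrinsics, pixels), "world_to_cam" (4x4, takes a point from world to camera coordinates). Camera axes: x right, y down, z forward; pixel columns grow to the right and rows downward; lengths in m; the calibration is good to about 2 mm. A picture is of the moment at which its call begins. There is no depth.
- robot.hand_in(): hands the job in; it is judged then, once.
Trained networks look in a picture, given as the dict that the camera call returned (one of the last four; its "shot" number tells which), for a name from the list of things; names that differ only in an ending like _2 or _b are one class to them, and where a whole thing is asked for, a point or a joint stands for the part that bears it (a point fixed in the world has none). Each returns a list of dicts, best first, with "p" (0 to 1); they miss things now and then, are a little off and sometimes report something else, mostly with a low value. They report only what shows in the picture. A call takes as long as a camera call.
- robot.search_frame(picture, thing): "xyz" ([x, y, z] in m, in world coordinates, good to about 4 mm: the middle of the surface that is visible of it).
- robot.tip_of(picture, thing): "xyz" ([x, y, z] in m, in world coordinates, good to about 4 mm: a listed point, or the origin of a listed thing).
The state is a dict: "time": time; "q": joint angles; "joint_velocities": joint speeds; "joint_torque": joint torques, N m; "position": TCP position; "tool_rot": TCP orientation; "ft_force": force on the tool from outside, world axes, zero at the start; "moment": the same for the moment, N m; "grip_width": finger opening in m; "grip_force": force on a finger pad.
Only numpy, scipy, OpenCV 4.12 (cv2) and the standard library are available. Lean on these libraries where they do the work, as an engineer would, in place of code of your own. Each camera call takes 0.05 s, during which the arm holds its last target. There are 200 camera calls.

### The job

Two springs wait in the sloping chute of the spring feeder, shut in by its heavy steel flap. With the fingertips, press the yellow pad on the long end of the lever well down so that the short end raises the flap, and keep it down until both springs have rolled out into the feeder's tray; then ease the lever back up so that the flap closes gently instead of dropping, and let go. Touch only the lever, leave it lying in its yoke, and do not disturb the things standing around.

Things in the scene. Friction and masses are not known exactly. Their poses are not given: they have to be found in the camera images.
- feeder: Spring feeder, fixed: dark L-shaped base plate 320x165x8 mm with a blue chute, a tray and a lever yoke. Origin at table level; x points up the chute (away from tray and robot), y left, z up. Base x -155..165, y -75..91 mm. Chute 50 mm wide inside, centred on y=45 mm, falls 18 degrees to -x, mouth at x=-10, z=36 mm; walls to z=90 mm. Yoke: two steel cheeks with open slots, at x=5, y=-35 mm.
- tray (a point): Centre of the inner floor of the feeder's blue catch tray, below the chute mouth; inside 123 mm along feeder x, 58 mm along y; floor 12 mm and wall tops 52 mm above the table.
- lever_stop (a point): Centre of the top of the round rubber stop (22 mm diameter, 52 mm above the table) under the lever's long arm. (The tall fixed testing machine stands left of the feeder, from about 0.53 m ahead of the robot and between y = -0.18 and 0.27 m: swing the arm over with the tool drawn in.)
- lever: Loose steel lever 255x16x10 mm, 0.16 kg. Origin on its cross pin (10 mm thick), which rests in the yoke slots 85 mm above the table. x along the bar: long arm to -x (180 mm, yellow pad), short arm to +x (75 mm) under a pin on the flap's side; z up. At rest the long end points up about 0.2 rad; pressed to about 0.22 rad below level it meets the rubber stop.
- lever_pad (a point): Centre of the top of the yellow press pad (32 mm along the lever, 28 mm across), at (-172, 0, 9) mm in the lever's frame. About 127 mm above the table at rest, about 55 mm fully pressed; moves on an arc about the cross pin. Needs about 2 to 5 N; when let go, the flap's weight swings it up again.
- flap_front (a point): Middle of the red front plate (46 mm wide, 56 mm high) of the heavy steel flap (about 0.85 kg, hinged across the top of the chute 115 mm above the table, 120 mm behind this plate). 81 mm above the table when the flap is shut; springs get out once it is above about 105 mm; lever fully down raises it to about 128 mm. It falls shut unless held.
- spring_a: First steel compression spring, 22 mm diameter, 46 mm long, lying across the chute right behind the flap. Origin at the centre of one end, z along the spring.
- spring_b: Second spring, the same, lying behind the first.
- spring_a_mid (a point): Middle of the first spring, on its axis.
- spring_b_mid (a point): Middle of the second spring, on its axis.
- weight_large: Brass-coloured calibration weight, 34 mm diameter, 42 mm high, standing beside the feeder; bystander. Origin under its centre.
- weight_small: Small brass-coloured calibration weight, 24 mm diameter, 30 mm high; bystander. Origin under its centre.
- ring_gauge: Steel ring gauge, 52 mm diameter, 14 mm high, lying flat; bystander. Origin under its centre.
- screwdriver: Red-handled screwdriver, 200 mm long, lying on the table in front of the robot; bystander. Origin under its middle.

How it is judged:
On the way:
1. the flap's front is raised by at least 30 mm while the fingers press on the lever (height (world z) of flap_front above 0.111 m and contact force between the fingers and lever above 0.7 N), for 0.3 s.
At the end, for the whole second after the job is handed in: Both springs lie at rest in the feeder's tray, the flap is shut again (its front within 5 mm of its shut height) and the lever lies in its yoke (its cross pin within 5 mm of its seat) (x of spring_a_mid in the frame of feeder between -0.136 and -0.012 m and y of spring_a_mid in the frame of feeder between 0.015 and 0.075 m and z of spring_a_mid in the frame of feeder between 0.01 and 0.055 m and linear speed of each of spring_a, spring_b below 0.03 m/s and x of spring_b_mid in the frame of feeder between -0.136 and -0.012 m and y of spring_b_mid in the frame of feeder between 0.015 and 0.075 m and z of spring_b_mid in the frame of feeder between 0.01 and 0.055 m and height (world z) of flap_front below 0.086 m and z of lever in the frame of feeder between 0.08 and 0.09 m and x of lever in the frame of feeder between 0 and 0.01 m); the robot touches nothing.
It fails at once if the flap drops or the lever snaps: the lever swings faster than 2 rad/s (angular speed of lever above 2 rad/s).
It fails at once if the fingers push on the feeder or its flap (more than 3 N) instead of working through the lever (contact force between the fingers and feeder above 3 N).
It fails at once if the fingers touch a spring (contact force between the fingers and spring_a above 0.3 N or contact force between the fingers and spring_b above 0.3 N).
It fails at once if the lever is lifted out of its yoke (its cross pin more than 15 mm from its seat) (distance of lever from where it was at the start of the episode above 0.015 m).
It fails at once if a bystander is moved more than 15 mm (distance of any of weight_large, weight_small, ring_gauge, screwdriver from where it was at the start of the episode above 0.015 m).
It also fails if it takes over 45 s, if anything falls off the work surface, if the arm or the gripper's body presses on something with over 40 N, if the wrist force passes 120 N, or if a joint passes its speed limit or range.

## Working session

There is one attempt and no reset: what is moved stays moved. The work goes in short steps, Python scripts to look and compute and a tool call to move; the robot and the scene stay as the last step left them, time stands still between calls to the robot, and variables do not carry over. Pictures are saved under pics/ and viewed, at most 10 in all, crops included, and the job is handed in when it is done.

Besides the shell and the picture viewer there is one more tool, called after "Call:" as name(argument=value, ...), one argument or row to a line, values as JSON. move_arm: Moves the arm, as the interface text tells. Its arguments: {"type":"object","properties":{"series":{"type":"string"},"jaw":{"type":"number"},"newtons":{"type":"number"}},"required":["series"]}

```bash
mkdir -p pics; cat > h.py <<'E'
from rig import robot
import numpy as np, cv2
from scipy.spatial.transform import Rotation as R
np.set_printoptions(precision=4,suppress=True)
def shot(cam,name=None):
    p=robot.camera(cam)
    if name: cv2.imwrite(f'pics/{name}.png',p['img'][:,:,::-1])
    return p
def proj(p,X):
    c=p['world_to_cam']@np.append(X,1); u=p['mtx']@c[:3]; return u[:2]/u[2]
E
python3 - <<'E'
from h import *
o=robot.get_obs(); print(o['time'],o['position'],o['tool_rot'],o['q'])
for cam in ['scene','top']:
    p=shot(cam,cam+'0')
    for n in ['feeder','tray','lever_stop','lever','lever_pad','flap_front','weight_large','weight_small','ring_gauge','screwdriver','spring_a_mid']:
        r=robot.tip_of(p,n)
        print(cam,n,[(np.array(d['xyz']),round(d['p'],2)) for d in r[:2]])
E
```

```text
0.0 [ 0.1611 -0.6032  0.2436] [ 0.9915  0.13    0.     -0.0011] [-1.4885  0.5285  1.4339 -0.      1.1814 -0.1785]
scene feeder [(array([ 0.5973, -0.3922,  0.0013]), 0.9)]
scene tray [(array([ 0.579 , -0.3113,  0.0098]), 0.72)]
scene lever_stop [(array([ 0.4937, -0.3362,  0.0511]), 0.65)]
scene lever [(array([ 0.4656, -0.3003,  0.1245]), 0.74), (array([ 0.5776, -0.4236,  0.0899]), 0.59)]
scene lever_pad [(array([ 0.4614, -0.3001,  0.1258]), 0.61)]
scene flap_front [(array([ 0.6464, -0.3813,  0.0801]), 0.73), (array([ 0.6762, -0.3763,  0.0632]), 0.7)]
scene weight_large [(array([ 0.4982, -0.4607,  0.004 ]), 0.65)]
scene weight_small [(array([ 0.4989, -0.4624,  0.0028]), 0.72)]
scene ring_gauge [(array([ 0.4227, -0.3984, -0.0009]), 0.78)]
scene screwdriver [(array([ 0.6489, -0.3828,  0.0829]), 0.22)]
scene spring_a_mid [(array([ 0.6598, -0.3931,  0.0624]), 0.55)]
top feeder [(array([ 0.5957, -0.395 ,  0.0016]), 0.91)]
top tray [(array([ 0.5824, -0.3033,  0.0103]), 0.69), (array([ 0.4629, -0.3008,  0.1276]), 0.55)]
top lever_stop [(array([ 0.4993, -0.3345,  0.0516]), 0.7)]
top lever [(array([ 0.5756, -0.4201,  0.0804]), 0.64), (array([ 0.4238, -0.3962,  0.0007]), 0.33)]
top lever_pad [(array([ 0.4619, -0.3007,  0.1259]), 0.9)]
top flap_front [(array([ 0.6458, -0.3853,  0.0815]), 0.65)]
top weight_large [(array([ 0.4936, -0.4613,  0.0012]), 0.49), (array([ 0.5962, -0.3932,  0.0029]), 0.27)]
top weight_small [(array([ 0.6639, -0.2744,  0.0026]), 0.4)]
top ring_gauge [(array([ 0.4235, -0.3969,  0.0015]), 0.86)]
top screwdriver [(array([ 0.4622,  0.1254, -0.0013]), 0.87)]
top spring_a_mid []
```

View pictures.

View pics/scene0.png

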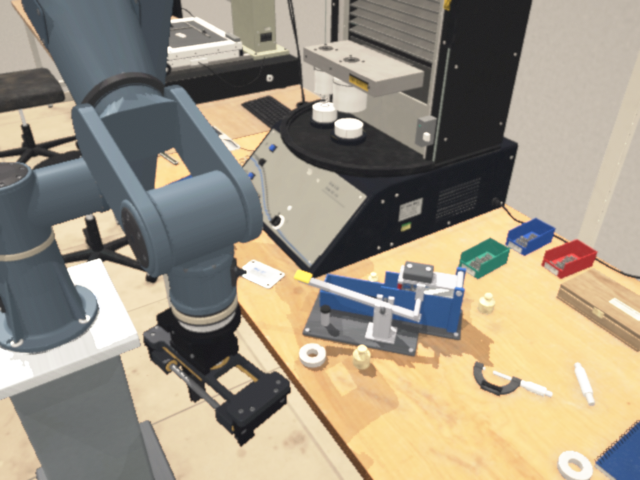

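View pics/top0.png

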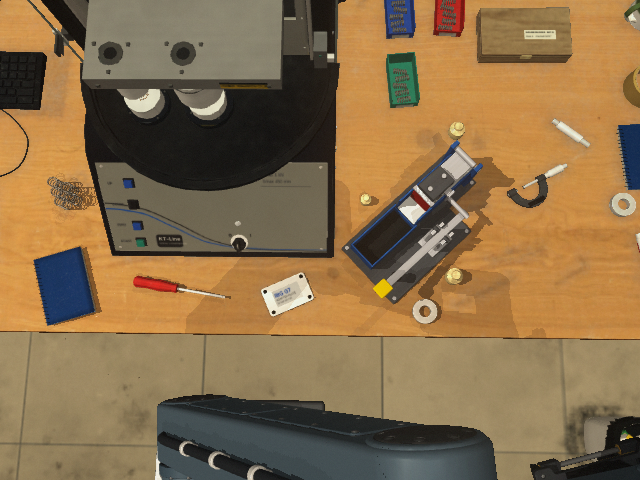

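```bash
python3 - <<'E'
from h import *
o=robot.get_obs(); Rm=R.from_quat(o['tool_rot'])
print(Rm.apply(np.array([0.46,-0.3,0.225])-o['position'],inverse=True)*1000)
print(Rm.as_matrix())
E
```

```text
[ 367.0811 -216.532    19.5454]
[[ 0.9662  0.2578 -0.    ]
 [ 0.2578 -0.9662  0.    ]
 [-0.     -0.     -1.    ]]
```

Call:
move_arm(
  series="15 -9 0 0 0 2; 40 -24 0 0 0 7; 70 -41 0 0 0 12; 100 -59 0 0 0 18; 130 -77 0 0 0 24; 160 -95 0 0 0 30; 190 -112 0 0 0 36; 215 -127 0 0 0 40",
  jaw=0,
)

```text
time: 1.87
position: [0.3375, -0.4239, 0.2447]
tool_rot: [0.976, -0.219, 0.0, -0.0]
ft_force: [-0.0, -0.5, 0.7]
grip_width: 0.0417
grip_force: 0.0
```

Call:
move_arm(
  series="9 -25 0 0 0 4; 18 -52 0 0 0 8; 28 -80 0 0 0 12; 38 -108 0 0 0 16; 48 -136 0 0 0 20; 55 -156 5 0 0 22; 59 -167 10 0 0 22; 59 -167 20 0 0 22",
)

```text
time: 2.53
position: [0.4622, -0.2983, 0.225]
tool_rot: [0.918, -0.397, 0.001, 0.0]
ft_force: [-0.4, -0.1, 0.1]
grip_width: 0.001
grip_force: 0.0
```

```bash
python3 - <<'E'
from h import *
o=robot.get_obs(); Rm=R.from_quat(o['tool_rot'])
print(o['time'],o['position'],o['q'],o['grip_width'],o['ft_force'])
print(Rm.as_matrix())
for cam in ['scene','top','wrist']:
    p=shot(cam,cam+'1')
    for n in ['lever_pad','lever_stop','feeder','flap_front','spring_a_mid']:
        r=robot.tip_of(p,n)
        print(cam,n,[(np.array(d['xyz']),round(d['p'],2)) for d in r[:2]])
    print(proj(p,o['position']-[0,0,.022]))
E
```

```text
2.5333 [ 0.4622 -0.2983  0.225 ] [-0.7766  0.4507  1.6448  0.0005  1.0434  1.611 ] 0.001047907785858949 [-0.4013 -0.0997  0.06  ]
[[ 0.6844 -0.7291  0.0022]
 [-0.7291 -0.6844 -0.0015]
 [ 0.0026 -0.0006 -1.    ]]
scene lever_pad [(array([ 0.5959, -0.3906, -0.002 ]), 0.69), (array([ 0.4626, -0.297 ,  0.1264]), 0.56)]
scene lever_stop [(array([ 0.4946, -0.3356,  0.0546]), 0.74)]
scene feeder []
scene flap_front [(array([ 0.6478, -0.3775,  0.0812]), 0.55)]
scene spring_a_mid [(array([ 0.6608, -0.3951,  0.0625]), 0.52)]
[303.0275 243.7579]
top lever_pad []
top lever_stop []
top feeder [(array([ 0.5997, -0.3952,  0.0025]), 0.68)]
top flap_front [(array([ 0.6468, -0.3836,  0.0841]), 0.58)]
top spring_a_mid []
[385.6428 283.2959]
wrist lever_pad [(array([ 0.4646, -0.3034,  0.1302]), 0.74)]
wrist lever_stop [(array([ 0.494 , -0.3354,  0.054 ]), 0.88)]
wrist feeder [(array([ 0.6009, -0.3922, -0.0023]), 0.9)]
wrist flap_front []
wrist spring_a_mid [(array([ 0.5815, -0.3103,  0.0145]), 0.39)]
[313.7578 290.0063]
```

View pics/wrist1.png

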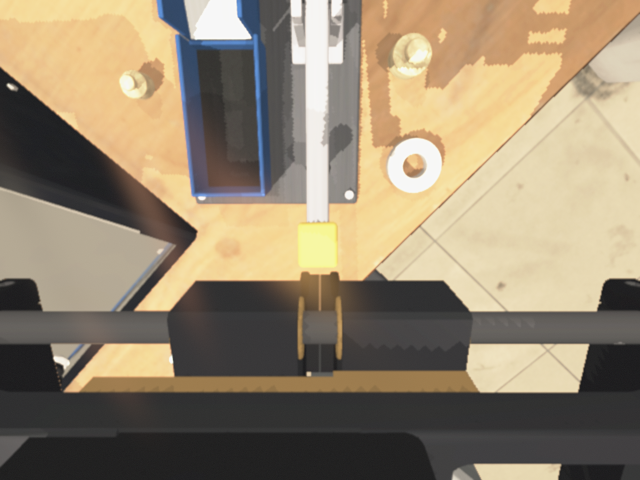

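View pics/scene1.png

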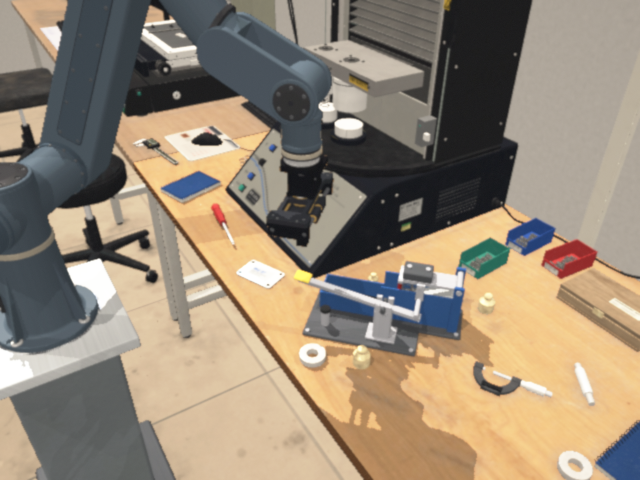

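```bash
python3 - <<'E'
from h import *
p=shot('wrist'); o=robot.get_obs(); Rm=R.from_quat(o['tool_rot'])
h=cv2.cvtColor(p['img'],cv2.COLOR_RGB2HSV); m=cv2.inRange(h,(22,150,150),(35,255,255)); m[:200]=0;m[290:]=0
n,l,s,c=cv2.connectedComponentsWithStats(m); i=1+np.argmax(s[1:,4]); print(s[i],c[i])
W=np.linalg.inv(p['world_to_cam']); 
d=W[:3,:3]@np.linalg.inv(p['mtx'])@np.append(c[i],1); X=W[:3,3]+d*(0.127-W[2,3])/d[2]
print(X, Rm.apply(X-o['position'],inverse=True)*1000)
E
```

```text
Traceback (most recent call last):
ValueError: attempt to get argmax of an empty sequence
```

```bash
python3 - <<'E'
from h import *
p=shot('wrist'); o=robot.get_obs(); Rm=R.from_quat(o['tool_rot'])
W=np.linalg.inv(p['world_to_cam']); print(W[:3,3],p['img'][245,318])
for px in [(318,245),(318,223),(318,268)]:
    d=W[:3,:3]@np.linalg.inv(p['mtx'])@np.append(px,1); X=W[:3,3]+d*(0.127-W[2,3])/d[2]
    print(X, Rm.apply(X-o['position'],inverse=True)*1000)
E
```

```text
[ 0.5106 -0.3536  0.3659] [247 247 163]
[ 0.461  -0.2992  0.127 ] [ 0.3482 -0.5847 97.556 ]
[ 0.4719 -0.3109  0.127 ] [16.2691 -0.5573 97.5559]
[ 0.4493 -0.2866  0.127 ] [-16.9077  -0.6144  97.5562]
```

Call:
move_arm(
  series="0 0 12 0 0 0; -1 0 30 0 0 0; -2 0 48 0 0 0; -2 0 60 0 0 0; -2 0 66 0 0 0; -2 0 70 0 0 0; -2 0 73 0 0 0; -2 0 75 0 0 0",
  newtons=20,
)

```text
time: 4.2
position: [0.4591, -0.2979, 0.1499]
tool_rot: [0.917, -0.399, -0.0, -0.0]
ft_force: [-1.6, 2.2, 2.9]
grip_width: 0.0005
grip_force: 1.7
```

Call:
move_arm(
  series="0 0 3 0 0 0; 0 0 7 0 0 0; -1 0 12 0 0 0; -1 0 17 0 0 0; -2 0 22 0 0 0; -2 0 27 0 0 0; -2 0 32 0 0 0; -2 0 36 0 0 0",
)

```text
time: 4.87
position: [0.4574, -0.2963, 0.1129]
tool_rot: [0.917, -0.399, -0.0, -0.0]
ft_force: [-1.4, 0.4, 2.9]
grip_width: 0.0004
grip_force: 1.5
```

Call:
move_arm(
  series="0 0 4 0 0 0; 0 0 9 0 0 0; 0 0 14 0 0 0; 0 0 19 0 0 0; 0 0 24 0 0 0; 0 0 28 0 0 0; 0 0 30 0 0 0; 0 0 31 0 0 0",
)

```text
time: 5.53
position: [0.4586, -0.2976, 0.0825]
tool_rot: [0.917, -0.399, 0.001, 0.001]
ft_force: [0.2, -0.6, 2.8]
grip_width: 0.0005
grip_force: 1.3
```

```bash
python3 - <<'E'
from h import *
o=robot.get_obs(); print(o['time'],o['position'],o['ft_force'])
a=shot('scene'); b=shot('wrist')
for p in (a,b):
    for n in ['flap_front','spring_a_mid','lever_pad']:
        print(n,[(np.array(d['xyz']),round(d['p'],2)) for d in robot.tip_of(p,n)[:3]])
c=cv2.resize(a['img'][220:400,240:500],(780,540))
cv2.imwrite('pics/press.png',c[:,:,::-1])
cv2.imwrite('pics/pressw.png',b['img'][:,:,::-1])
E
```

```text
5.5333 [ 0.4586 -0.2976  0.0825] [ 0.2152 -0.5541  2.7817]
flap_front [(array([ 0.6432, -0.3802,  0.1218]), 0.58)]
spring_a_mid [(array([ 0.5445, -0.2737,  0.0234]), 0.39), (array([ 0.6443, -0.3761,  0.1218]), 0.28)]
lever_pad [(array([ 0.4582, -0.2931,  0.056 ]), 0.76), (array([ 0.598 , -0.3956, -0.0004]), 0.17)]
flap_front [(array([ 0.6668, -0.2705, -0.0009]), 0.34)]
spring_a_mid [(array([ 0.5453, -0.2743,  0.021 ]), 0.79)]
lever_pad [(array([ 0.6692, -0.2727, -0.0031]), 0.38)]
```

View pics/press.png

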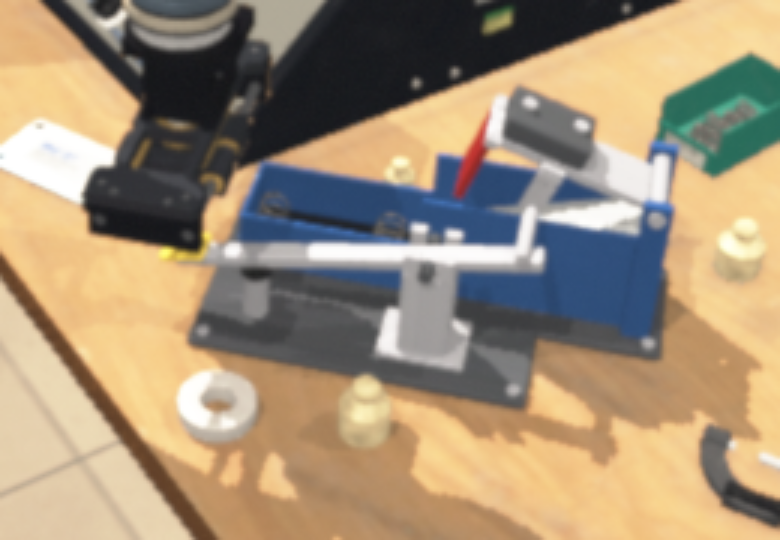

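View pics/pressw.png

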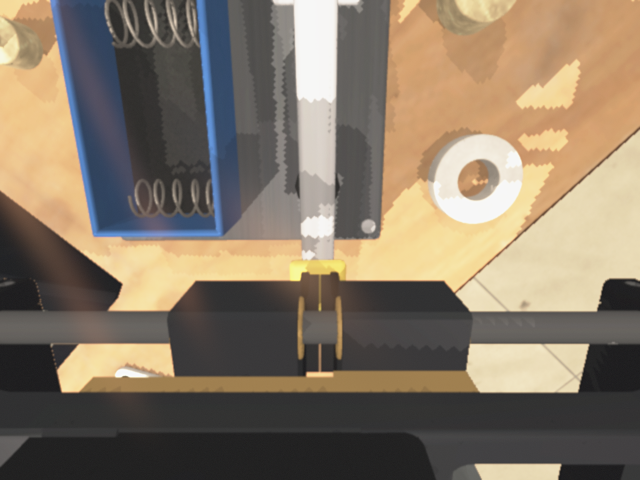

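The flap is up. Both springs show in the wrist view: one at about (170,195) at the tray's far end, the other at about (152,20) just coming out of the chute. I'll hold and check.

Call:
move_arm(
  series="0 0 1 0 0 0; 0 0 1 0 0 0; 0 0 1 0 0 0; 0 0 1 0 0 0; 0 0 1 0 0 0; 0 0 1 0 0 0; 0 0 1 0 0 0; 0 0 1 0 0 0",
)

```text
time: 6.6
position: [0.4577, -0.2965, 0.0816]
tool_rot: [0.917, -0.399, 0.0, 0.0]
ft_force: [1.4, -1.1, 4.0]
grip_width: 0.0002
grip_force: 1.4
```

```bash
python3 - <<'E'
from h import *
o=robot.get_obs(); print(o['time'],o['position'],o['ft_force'])
a=shot('wrist'); b=shot('scene'); t=shot('top')
F=np.array([.598,-.3935,0]); Y=R.from_euler('z',-.815)
for p in (a,b,t):
    for d in robot.tip_of(p,'spring_a_mid')[:3]: print(np.array(d['xyz']),Y.apply(np.array(d['xyz'])-F,inverse=True),round(d['p'],2))
im=np.vstack([a['img'][:260,:400],cv2.resize(b['img'][260:370,300:470],(400,260))])
cv2.imwrite('pics/tray.png',im[:,:,::-1])
E
```

```text
6.6 [ 0.4577 -0.2965  0.0816] [ 1.401  -1.1371  3.9952]
[ 0.5468 -0.2781  0.0228] [-0.1191  0.0419  0.0228] 0.74
[ 0.545  -0.2725  0.0216] [-0.1244  0.0444  0.0216] 0.4
```

View pics/tray.png

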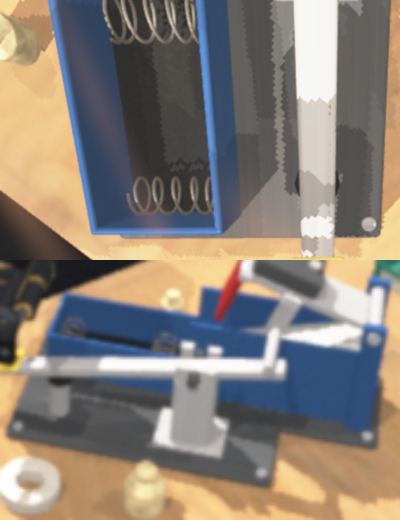

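```bash
python3 - <<'E'
from h import *
a=shot('wrist'); b=shot('scene')
F=np.array([.598,-.3935,0]); Y=R.from_euler('z',-.815)
P=[p['mtx']@p['world_to_cam'][:3] for p in (a,b)]
for u,v in [((153,20),(370,295)),((172,195),(331,288))]:
    X=cv2.triangulatePoints(P[0],P[1],np.array(u,float),np.array(v,float)).ravel(); X=X[:3]/X[3]; print(X,Y.apply(X-F,inverse=True))
    W=np.linalg.inv(a['world_to_cam']);d=W[:3,:3]@np.linalg.inv(a['mtx'])@np.append(u,1)
    for z in (.023,.047): X=W[:3,3]+d*(z-W[2,3])/d[2]; print(z,Y.apply(X-F,inverse=True))
E
```

```text
[ 0.6036 -0.3375  0.0377] [-0.0369  0.0425  0.0377]
0.023 [-0.0365  0.0461  0.023 ]
0.047 [-0.0433  0.0363  0.047 ]
[ 0.5431 -0.2791  0.0438] [-0.1209  0.0385  0.0438]
0.023 [-0.1243  0.0472  0.023 ]
0.047 [-0.1205  0.0372  0.047 ]
```

Call:
move_arm(
  series="0 0 -2 0 0 0; 0 0 -5 0 0 0; 0 0 -9 0 0 0; 0 0 -13 0 0 0; 0 0 -17 0 0 0; 0 0 -21 0 0 0; 0 0 -25 0 0 0; 0 0 -29 0 0 0",
)

```text
time: 7.67
position: [0.4571, -0.296, 0.1109]
tool_rot: [0.917, -0.399, -0.001, -0.0]
ft_force: [-2.3, 0.6, 2.3]
grip_width: 0.0003
grip_force: 1.1
```

Call:
move_arm(
  series="0 0 -4 0 0 0; 1 0 -8 0 0 0; 1 0 -12 0 0 0; 2 0 -16 0 0 0; 2 0 -20 0 0 0; 2 0 -23 0 0 0; 2 0 -26 0 0 0; 2 0 -29 0 0 0",
)

```text
time: 8.33
position: [0.4598, -0.2989, 0.1402]
tool_rot: [0.917, -0.399, 0.001, 0.001]
ft_force: [0.9, -0.9, 0.5]
grip_width: 0.0002
grip_force: 0.8
```

Call:
move_arm(
  series="0 0 -2 0 0 0; 0 0 -4 0 0 0; 0 0 -6 0 0 0; 0 0 -8 0 0 0; 0 0 -10 0 0 0; 0 0 -12 0 0 0; 0 0 -14 0 0 0; 0 0 -16 0 0 0",
)

```text
time: 9.0
position: [0.4582, -0.2971, 0.1553]
tool_rot: [0.917, -0.399, -0.001, -0.0]
ft_force: [-0.4, -0.2, -0.3]
grip_width: 0.0003
grip_force: 0.0
```

Released at about TCP z = 0.155, where the lever is back at rest. Next I'll back off upward and check.

Call:
move_arm(
  series="0 0 -5 0 0 0; 0 0 -15 0 0 0; 0 0 -30 0 0 0; 0 0 -45 0 0 0; 0 0 -60 0 0 0; 0 0 -65 0 0 0; 0 0 -65 0 0 0; 0 0 -65 0 0 0",
)

```text
time: 9.67
position: [0.4588, -0.2978, 0.2207]
tool_rot: [0.917, -0.399, 0.0, 0.0]
ft_force: [-1.2, 1.1, -0.5]
grip_width: 0.0005
grip_force: 0.0
```

```bash
python3 - <<'E'
from h import *
o=robot.get_obs(); print(o['time'],o['position'],o['ft_force'])
a=shot('wrist'); b=shot('scene')
for p in (a,b):
    for n in ['flap_front','spring_a_mid','lever_pad','lever']:
        print(n,[(np.array(d['xyz']),round(d['p'],2)) for d in robot.tip_of(p,n)[:3]])
im=np.vstack([a['img'][:290,100:500],cv2.resize(b['img'][260:370,300:470],(400,260))])
cv2.imwrite('pics/end.png',im[:,:,::-1])
E
```

```text
9.6667 [ 0.4588 -0.2978  0.2207] [-1.2201  1.0946 -0.5032]
flap_front []
spring_a_mid [(array([ 0.5426, -0.2764,  0.0212]), 0.65)]
lever_pad []
lever [(array([ 0.5821, -0.311 ,  0.0164]), 0.43)]
flap_front [(array([ 0.6467, -0.3802,  0.0809]), 0.64)]
spring_a_mid []
lever_pad [(array([ 0.4632, -0.2967,  0.1264]), 0.59), (array([ 0.6667, -0.2718, -0.0028]), 0.4)]
lever [(array([ 0.5766, -0.4223,  0.0886]), 0.65)]
```

View pics/end.png

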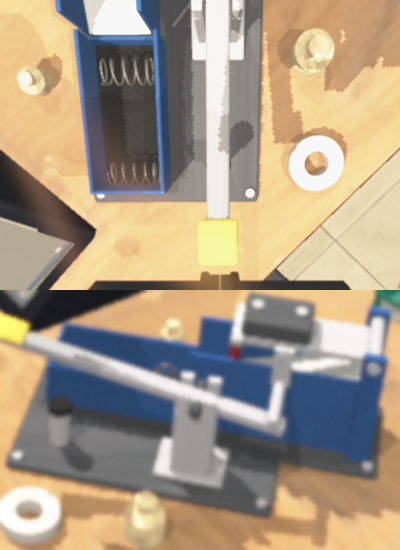

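The end picture shows both springs in the tray, at crop (127,72) and (133,173). The flap is shut (front at z ≈ 0.081), the lever is back at rest in its yoke, and the fingers are clear.

```bash
python3 -c "
from h import *
print(robot.hand_in())"
```

```text
the job is handed in; nothing more can be done
None
```

The job is handed in: in the last pictures both springs lie in the tray, the flap is shut, the lever rests in its yoke and the fingers are clear, but the hand-in returned no verdict.

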